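# Load the work block through the sprung flaps of the bench holder

### The arm

A 6-joint arm with a two-finger parallel gripper is mounted at the origin on the work surface. World frame = base frame: x ahead of the robot, y to its left, z up, the work surface at z = 0. Lengths are in m, angles in rad, forces in N, time in s.
With the tool pointing down it reaches from about 0.35 to 1 m from the base axis. Payload 7.1 kg.
Tool frame: the origin (TCP) lies on the mounting face of the last link; the fingertips stand 173 mm ahead of it and the grasp point (between the pads) lies 155 mm ahead of it; z points along the fingers, y is the line along which they close (so a half turn about z gives the same grasp; the last joint's range is limited). The gripper opens to 85 mm and grips with 20 to 120 N. Pads are 22 mm wide; open, the fingers measure 114 mm over their backs; the gripper's body (76 mm by 85 mm) begins 54 mm behind the grasp point. The pads swing forward as they close: fully open they stand 13 mm farther back than shut.
Start: joints at [-1.123, 0.423, 1.63, -0, 1.089, -0.019], TCP at [0.281, -0.558, 0.405] pointing down, gripper open.
Joint ranges: [-3, 3], [-0.9, 2.11], [0.09, 2.58], [-1.31, 4.45], [0.11, 2.69], [-2.54, 2.54]. Speed limits (rad/s): [2.39, 2.39, 3.01, 3.14, 3.14, 3.14].

### API

Orientations are given as a rotation vector (axis times angle).
In Python, from station import arm gives the robot as it stands.
- The arm moves only by the shell command python3 -m pendant 'ROWS' [OPENING]. ROWS is a JSON object of lists of equal length, an entry for each row: "translation": the shift along the tool's x, y, z in m, a list of three; "angular": the turn, a rotation vector about the tool's x, y, z in degrees, a list of three. A call has 1 to 10 rows; each row shifts and turns the commanded pose from where the row before left it, along the tool's axes as they then stand; what a row does not reach is not made up. A row lasts 1/10 s, in which the tool goes at most 50 mm and 8.59 degrees, less where a joint would pass 70% of its speed; a pose out of reach is approached as far as the arm can. A call with a gripper value outside its range is refused whole. OPENING is the closure, from 0 (fully open) to 1 (shut), set as the call begins (- or left out, the last holds). The fingers move at their own pace and stop on an object; the grip force is fixed at half the most. Time passes only in rows, so rows that do not move let the fingers close. It gives the time, the measured TCP pose, the force, the opening and the grip force at its end, in the units of the state.
- arm.state(): the state, without advancing time (a new reading comes with each control period).
- arm.get_image(name): name is "scene" or "top" or "wrist"; returns a dict with "image" (480x640x3 uint8, red, green, blue), "camera_matrix" (3x3 intrinsics, pixels), "R" (3x3) and "t" (3): a world point X has camera coordinates R X + t. Camera axes: x right, y down, z forward; pixel columns grow to the right and rows downward; lengths in m; the calibration is good to about 2 mm. A picture is of the moment at which its call begins. There is no depth.
- arm.hand_in(): hands the job in; it is judged then, once.
The state is a dict: "clock": time; "qpos": joint angles; "qd": joint speeds; "tau": joint torques, N m; "tcp_pos": TCP position; "orientation": TCP orientation; "wrist_force": force on the tool from outside, world axes, zero at the start; "wrist_torque": the same for the moment, N m; "width": finger opening in m; "gripper_force": force on a finger pad.
Only numpy, scipy, OpenCV 4.12 (cv2) and the standard library are available. Lean on these libraries where they do the work, as an engineer would, in place of code of your own. Each camera call takes 0.05 s, during which the arm holds its last target. There are 200 camera calls.

### The job

Stand the wooden block, copper plaque up, on the holder's steel deck and push it lengthwise between the guides, through the pair of sprung one-way flaps, until it presses firmly against the rubber buffers at the back: a push of about 15 to 20 N, kept up for a moment, and never more than 25 N. Then let go, so that both flaps are shut behind the block and it stays standing inside, held by them. Do not disturb the pot, the hammer or the tray of punches.

Things in the scene. Friction and masses are not known exactly. Their poses are not given: they have to be found in the camera images.
- block: Wooden work block with a copper plaque on top: 66 mm long (its x) x 50 mm wide (its y) x 45 mm high, about 0.2 kg. Origin: centre of its underside, z up. It is the same both ways round (a half turn about z makes no difference). It starts standing on the bench, left or right of the holder.
- holder: Steel bench holder, fixed, but its place and yaw vary. +x: push direction, away from the robot; +y left; z up. Origin: at bench height on the centre line, under the middle of the flaps' possible range. Deck plate 320 mm long (x -155 to 165), 140 mm wide, top 10 mm above the bench. Splayed lead-in, straight guides, two flaps, then spring plate and buffers follow along +x.
- apron (a point): Centre of the bare part of the deck before the lead-in, on its surface: x = -115 mm, z = 10 mm in the holder's frame (axes as the holder's).
- guides (a point): Point midway between the starts of the straight guides, at their top: x = -50, z = 34 mm in the holder's frame. Guides 54 mm apart, x = -50 to -16; the lead-in widens to about 83 mm at x = -90; more guides 63 mm apart at x = 38 to 144. All are 24 mm high; what stays 36 mm above the bench clears guides and flaps.
- flap_range (a point): x = 0, z = 10 mm in the holder's frame. Flaps and all behind them sit on a carriage clamped along the deck, where is NOT measured: hinge line at x = -14 to +14 mm. Flaps: two brass leaves hinged left and right, each 20 mm long (22 mm gap), 4 mm thick, top 23 mm above the deck. They snap shut once the block's rear is 20 mm past the hinge line.
- back (a point): x = 90, z = 10 mm in the holder's frame. Behind the hinge line: a spring plate meets the block's front at 60 mm (2.4 N, rising to 3.6 N); two rubber buffers meet it at 90 mm (6 N per mm more, solid 12 mm on); end wall at 126 to 138, 59 mm above the bench. Friction adds about 1 N, more if the pusher bears down. Let go, the block is sprung back against the shut flaps, rear 2 mm past the hinge line.
- flap_left (a joint): angle of the left (+y) flap, rad: 0 shut (straight across the passage), grows to 1.5 as it swings in along +x, when the block pushes it. A spring closes it; both flaps together resist the block with about 1 to 4 N. At 0 it stands against a stop and does not swing back towards the robot.
- flap_right (a joint): angle of the right (-y) flap, rad, likewise: 0 shut, 1.5 swung in along +x.
- pot: Bystander: small lidded iron pot, 76 mm across, 55 mm high, on the opposite side of the holder from the block. Origin: centre of its underside. Leave it alone.
- hammer: Bystander: chasing hammer, 270 mm long, lying on the bench at the far right. Origin: near its middle, underneath. Leave it alone.
- punch_tray: Bystander: wooden tray of steel punches, 150 x 120 x 30 mm, at the far left. Origin: centre of its underside. Leave it alone.
Mind the look-alikes: they are no part of the job. There is more than one size of the block; the job needs the largest.

How it is judged:
On the way:
1. the block, inside the holder past the flaps, is pressed against spring and buffers with more than 12 N for 0.2 s, at rest (contact force between block and holder above 12 N and x of block in the frame of holder above 0.039 m and angle between block's own z axis and vertical below 0.15 rad and linear speed of block below 0.02 m/s), for 0.2 s.
At the end, for the whole second after the job is handed in: Both flaps are shut (each below 0.15 rad) with the block wholly behind them in the holder: its centre 16 to 80 mm beyond the holder's origin and within 12 mm of its centre line, lengthwise within 0.2 rad, standing on the deck (underside within 4 mm of it) upright within 0.1 rad, at rest (value of joint each of flap_left, flap_right below 0.15 rad and x of block in the frame of holder between 0.016 and 0.08 m and y of block in the frame of holder between -0.012 and 0.012 m and z of block in the frame of holder below 0.014 m and angle between block's own z axis and vertical below 0.1 rad and angle between the x axis of block and the x axis of holder, either way round below 0.2 rad and linear speed of block below 0.01 m/s); the robot touches nothing.
It fails at once if the block, once it has swung the flaps aside, is forced against the holder with more than 25 N (contact force between block and holder above 25 N and x of block in the frame of holder above 0 m).
It fails at once if the gripper pushes the holder or its flaps with more than 25 N (contact force between the arm and holder above 25 N).
It fails at once if the pot is shifted by more than 20 mm (distance of pot from where it was at the start of the episode above 0.02 m).
It fails at once if the hammer is shifted by more than 20 mm (distance of hammer from where it was at the start of the episode above 0.02 m).
It fails at once if the tray of punches is shifted by more than 20 mm (distance of punch_tray from where it was at the start of the episode above 0.02 m).
It also fails if it takes over 72 s, if anything falls off the work surface, if the arm or the gripper's body presses on something with over 40 N, if the wrist force passes 120 N, or if a joint passes its speed limit or range.

## Working session

There is one attempt and no reset: what is moved stays moved. The work goes in short steps, Python scripts to look and compute and a shell command to move; the robot and the scene stay as the last step left them, time stands still between calls to the robot, and variables do not carry over. Pictures are saved under pics/ and viewed, at most 10 in all, crops included, and the job is handed in when it is done.

```bash
ls; mkdir -p pics; cat > h.py <<'E'
import numpy as np, cv2, pickle
from station import arm
def snap(n):
    d=arm.get_image(n); return d
def save(d,f): cv2.imwrite('pics/'+f,cv2.cvtColor(d['image'],cv2.COLOR_RGB2BGR))
def ray(d,u,v,z):
    K=np.array(d['camera_matrix']);R=np.array(d['R']);t=np.array(d['t'])
    r=R.T@np.linalg.inv(K)@[u,v,1]; c=-R.T@t
    return c+r*(z-c[2])/r[2]
def proj(d,X):
    p=np.array(d['camera_matrix'])@(np.array(d['R'])@X+np.array(d['t'])); return p[:2]/p[2]
E
python3 - <<'E'
from h import *
for n in ['top','scene']:
    d=snap(n); save(d,n+'0.png'); pickle.dump(d,open(n+'0.pkl','wb')); print(n,d['camera_matrix'],d['R'],d['t'])
s=arm.state(); print(s)
E
```

```text
pics
top [[483.17516616   0.         323.87571491]
 [  0.         483.17516616 233.70056498]
 [  0.           0.           1.        ]] [[-0.01415118 -0.99986669 -0.00814515]
 [-0.99484042  0.01489753 -0.10035236]
 [ 0.10046033  0.00668302 -0.99491862]] [0.00368557 0.57707851 0.92906888]
scene [[566.45884591   0.         320.51622143]
 [  0.         566.45884591 234.26307331]
 [  0.           0.           1.        ]] [[-0.67039633  0.74196375  0.0076527 ]
 [ 0.6329556   0.57722408 -0.51592594]
 [-0.38721567 -0.34103104 -0.85659901]] [ 0.36636347 -0.3264139   1.33693963]
{'clock': 0.1, 'qpos': array([-1.12303015e+00,  4.23784484e-01,  1.63061392e+00, -3.18514107e-05,
        1.08861000e+00, -1.90094470e-02]), 'qd': array([-5.48017185e-04, -1.27385798e-03, -3.81792434e-03,  3.28840644e-05,
       -1.37054912e-03,  1.07162899e-04]), 'tau': array([-1.48377640e-04, -5.58423686e+01, -2.82445818e+01, -1.93928679e-05,
        3.03113455e-03,  6.32277846e-06]), 'tcp_pos': array([ 0.2811602 , -0.5579036 ,  0.40401059]), 'orientation': array([-3.05507384e+00, -7.26275278e-01,  5.16174708e-04]), 'wrist_force': array([ 0.27159254,  0.65908014, -0.52426767]), 'wrist_torque': array([-0.05121423,  0.00419947,  0.00800886]), 'gripper_force': 0.0, 'width': 0.08519690524063789}
```

View pics/top0.png

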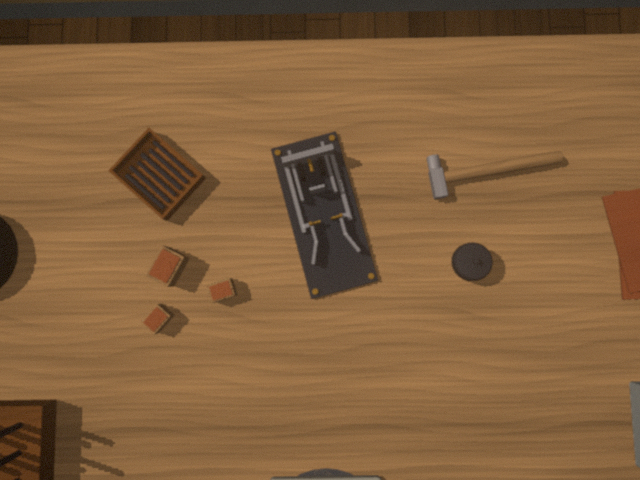

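The top view shows the holder at about (325,215), three blocks on the left (largest near (166,265)), the pot at (472,262), and the tray and hammer. Next I'll enlarge the holder and the blocks.

```bash
python3 - <<'E'
import cv2
im=cv2.imread('pics/top0.png')
a=cv2.resize(im[122:302,262:387],None,fx=3.3,fy=3.3,interpolation=cv2.INTER_CUBIC)
b=cv2.resize(im[240:340,140:240],None,fx=3.8,fy=3.8,interpolation=cv2.INTER_CUBIC)
import numpy as np
c=np.zeros((600,800,3),np.uint8);c[:a.shape[0],:a.shape[1]]=a;c[:380,419:799]=b
c=cv2.convertScaleAbs(c,alpha=1.6,beta=10)
cv2.imwrite('pics/crop1.png',c);print(a.shape)
E
```

```text
(594, 412, 3)
```

View pics/crop1.png

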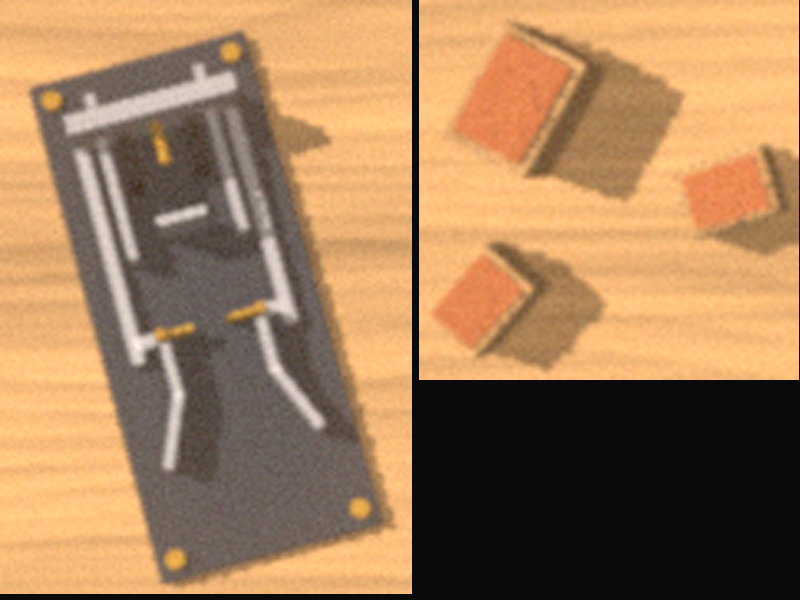

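The crop shows the deck corners at (32,90), (243,33), (388,522) and (165,583), and guide starts near (181,395) and (274,372). The flaps lie on a line through (175,332)–(247,312). The top of the large block has corners (512,35), (573,72), (522,165) and (452,130).

```bash
cat > m1.py <<'E'
from h import *
d=pickle.load(open('top0.pkl','rb'))
A=lambda x,y:(262+x/3.3-.35,122+y/3.3-.35)
B=lambda x,y:(140+(x-419)/3.8-.37,240+y/3.8-.37)
deck=np.array([ray(d,*A(*p),.01)for p in[(32,90),(243,33),(388,522),(165,583)]])[:,:2]
loc=np.array([(.165,.07),(.165,-.07),(-.155,-.07),(-.155,.07)])
# rigid fit
def fit(loc,w):
    a,b=loc-loc.mean(0),w-w.mean(0); th=np.arctan2((a[:,0]*b[:,1]-a[:,1]*b[:,0]).sum(),(a*b).sum())
    R=np.array([[np.cos(th),-np.sin(th)],[np.sin(th),np.cos(th)]]); t=w.mean(0)-R@loc.mean(0)
    return th,t,R,w-(loc@R.T+t)
th,t,R,res=fit(loc,deck); print('holder',np.degrees(th),t,res*1000)
for n,p,z in[('gl',(181,395),.034),('gr',(274,372),.034),('hl',(160,336),.033),('hr',(265,307),.033)]:
    w=ray(d,*A(*p),z)[:2]; print(n,(R.T@(w-t))*1000)
blk=np.array([ray(d,*B(*p),.045)for p in[(512,35),(573,72),(522,165),(452,130)]])[:,:2]
print('edges',[np.linalg.norm(blk[i]-blk[i-1]) for i in range(4)],blk.mean(0))
v=blk[0]-blk[3]+blk[1]-blk[2]; print('blk yaw',np.degrees(np.arctan2(v[1],v[0])))
print('apron',R@[-.115,0]+t)
E
python3 m1.py
```

```text
holder 14.78992221722449 [ 0.61542419 -0.00687455] [[-0.88770261 -1.7550224 ]
 [-2.28169051  1.27114172]
 [ 1.1192249   0.07649686]
 [ 2.05016822  0.40738382]]
gl [-47.68487381  30.03567606]
gr [-49.38024584 -27.16874691]
hl [-9.9815586  32.66917983]
hr [-10.09586656 -32.73974255]
edges [np.float64(0.05660371723421965), np.float64(0.03714796298244764), np.float64(0.05335824411939046), np.float64(0.040506116965548976)] [0.5169692  0.30488152]
blk yaw -30.060118060991762
apron [ 0.50423434 -0.03623126]
```

```bash
cat >> h.py <<'E'
from scipy.spatial.transform import Rotation as Ro
def plan(x,y,z,yaw=None):
    s=arm.state(); R=Ro.from_rotvec(s['orientation']).as_matrix()
    d=np.array([x,y,z])-s['tcp_pos']
    cy=np.degrees(np.arctan2(R[1,0],R[0,0]))
    print('tool shift mm',(R.T@d*1000).round(1),'dist',np.linalg.norm(d).round(4),'yaw now',cy.round(2),'tilt',R[:2,2].round(4))
    if yaw is not None:
        T=Ro.from_euler('z',yaw,degrees=True).as_matrix()@np.diag([1,-1,-1.])
        print('turn tool deg',Ro.from_matrix(R.T@T).as_rotvec(degrees=True).round(2))
E
python3 -c "
from h import *
plan(.517,.305,.40,150)"
```

```text
tool shift mm [ 598.9 -664.4    5. ] dist 0.8946 yaw now 26.75 tilt [-0.0006  0.0013]
turn tool deg [-5.0000e-02 -9.0000e-02 -1.2325e+02]
```

```bash

python3 -m pendant '{"translation":[[0.03,-0.0332,0],[0.03,-0.0332,0],[0.03,-0.0332,0],[0.03,-0.0332,0],[0.03,-0.0332,0],[0.03,-0.0332,0],[0.03,-0.0332,0],[0.03,-0.0332,0],[0.03,-0.0332,0],[0.03,-0.0332,0]],"angular":[[0,0,0],[0,0,0],[0,0,0],[0,0,0],[0,0,0],[0,0,0],[0,0,0],[0,0,0],[0,0,0],[0,0,0]]}' 0 | tail -5
python3 -m pendant '{"translation":[[0.03,-0.0332,0],[0.03,-0.0332,0],[0.03,-0.0332,0],[0.03,-0.0332,0],[0.03,-0.0332,0],[0.03,-0.0332,0],[0.03,-0.0332,0],[0.03,-0.0332,0],[0.03,-0.0332,0],[0.03,-0.0332,0]],"angular":[[0,0,0],[0,0,0],[0,0,0],[0,0,0],[0,0,0],[0,0,0],[0,0,0],[0,0,0],[0,0,0],[0,0,0]]}' 
python3 -m pendant '{"translation":[[0,0,0],[0,0,0],[0,0,0],[0,0,0],[0,0,0],[0,0,0],[0,0,0],[0,0,0]],"angular":[[0,0,-8.2],[0,0,-8.2],[0,0,-8.2],[0,0,-8.2],[0,0,-8.2],[0,0,-8.2],[0,0,-8.2],[0,0,-8.2]]}' 
python3 -m pendant '{"translation":[[0,0,0],[0,0,0],[0,0,0],[0,0,0],[0,0,0],[0,0,0],[0,0,0],[0,0,0]],"angular":[[0,0,-8.2],[0,0,-8.2],[0,0,-8.2],[0,0,-8.2],[0,0,-8.2],[0,0,-8.2],[0,0,-8.2],[0,0,0]]}' 
python3 - <<'E'
from h import *
plan(.517,.305,.30,150)
d=snap('wrist');save(d,'w1.png');pickle.dump(d,open('w1.pkl','wb'))
for p in [(.517,.305,.045)]: print(proj(d,p))
E
```

```text
tcp_pos: [0.3997, -0.1249, 0.4047]
orientation: [3.057, 0.726, 0.0]
wrist_force: [0.5, -0.5, 0.9]
width: 0.0853
gripper_force: 0.0
clock: 2.1
tcp_pos: [0.5183, 0.3068, 0.4043]
orientation: [3.056, 0.727, -0.001]
wrist_force: [1.1, -0.7, 0.8]
width: 0.0854
gripper_force: 0.0
clock: 2.9
tcp_pos: [0.5181, 0.3048, 0.4043]
orientation: [-2.169, -2.273, 0.001]
wrist_force: [-0.7, -0.9, 0.1]
width: 0.0855
gripper_force: 0.0
clock: 3.7
tcp_pos: [0.5181, 0.3048, 0.4043]
orientation: [-0.818, -3.033, 0.001]
wrist_force: [0.8, -0.4, 0.1]
width: 0.0854
gripper_force: 0.0
tool shift mm [  1.1  -0.3 104.3] dist 0.1043 yaw now 149.82 tilt [-0.0007 -0.0004]
turn tool deg [-0.04 -0.02 -0.18]
[323.54764456 206.76578834]
```

View pics/w1.png

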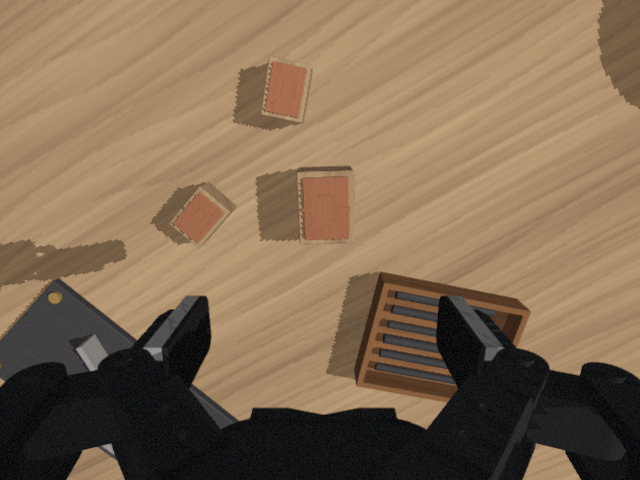

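The wrist view shows the large block's top at (298,171), (353,171), (354,243), (301,244), well aligned with the fingers. The nearest tray corner is at about (382,275).

```bash
python3 - <<'E'
from h import *
d=pickle.load(open('w1.pkl','rb'))
c=np.array([ray(d,*p,.045) for p in[(298,171),(353,171),(354,243),(301,244)]])[:,:2]
print([np.linalg.norm(c[i]-c[i-1]).round(4) for i in range(4)],c.mean(0))
v=c[0]+c[1]-c[2]-c[3];print(np.degrees(np.arctan2(v[1],v[0])))
R=Ro.from_rotvec(arm.state()['orientation']).as_matrix()
for p,z in [((382,275),.03),((357,383),.03),((236,210),.02),((302,122),.03)]:
    w=ray(d,*p,z); print((R.T@(w-[*c.mean(0),z]))*1000)
plan(*c.mean(0),.196,None)
E
```

```text
[np.float64(0.0652), np.float64(0.047), np.float64(0.0643), np.float64(0.0477)] [0.51941802 0.30661241]
151.5461164054148
[-6.84405983e+01  5.41120931e+01 -5.14783303e-02]
[-1.89976612e+02  3.35733008e+01 -8.25443355e-02]
[-7.38020653e+00 -8.52571483e+01  4.15831846e-02]
[ 7.25746177e+01 -2.15843783e+01  3.60655595e-02]
tool shift mm [-2.000e-01  2.300e+00  2.084e+02] dist 0.2084 yaw now 149.57 tilt [-0.0006 -0.0003]
```

```bash

python3 -m pendant '{"translation":[[0,0.0023,0.04],[0,0,0.045],[0,0,0.045],[0,0,0.04],[0,0,0.026],[0,0,0.012],[0,0,0]],"angular":[[0,0,-1.9],[0,0,0],[0,0,0],[0,0,0],[0,0,0],[0,0,0],[0,0,0]]}' 0
python3 -m pendant '{"translation":[[0,0,0],[0,0,0],[0,0,0],[0,0,0],[0,0,0],[0,0,0],[0,0,0],[0,0,0]],"angular":[[0,0,0],[0,0,0],[0,0,0],[0,0,0],[0,0,0],[0,0,0],[0,0,0],[0,0,0]]}' 1
python3 -m pendant '{"translation":[[0,0,-0.02],[0,0,-0.03],[0,0,-0.02],[0,0,0]],"angular":[[0,0,0],[0,0,0],[0,0,0],[0,0,0]]}' 
python3 - <<'E'
from h import *
d=snap('wrist');save(d,'w2.png');d=snap('scene');save(d,'s2.png')
a=cv2.imread('pics/w2.png');b=cv2.imread('pics/s2.png')
cv2.imwrite('pics/c2.png',np.hstack([cv2.resize(a,(400,300)),cv2.resize(b,(400,300))]))
s=arm.state();print(s['tcp_pos'],s['wrist_force'],s['width'])
E
```

```text
clock: 4.45
tcp_pos: [0.519, 0.3066, 0.1952]
orientation: [-0.772, -3.043, 0.003]
wrist_force: [0.1, 0.3, -1.0]
width: 0.0854
gripper_force: 0.0
clock: 5.25
tcp_pos: [0.5202, 0.3072, 0.1985]
orientation: [0.769, 3.044, 0.004]
wrist_force: [-1.0, -1.1, 8.5]
width: 0.0489
gripper_force: 63.2
clock: 5.65
tcp_pos: [0.5204, 0.3074, 0.2699]
orientation: [0.769, 3.042, 0.006]
wrist_force: [-0.1, 0.8, -3.2]
width: 0.0485
gripper_force: 63.2
[0.51925632 0.30676749 0.26686024] [ 0.28235283 -0.47446105 -2.44798699] 0.04876854466885129
```

View pics/c2.png

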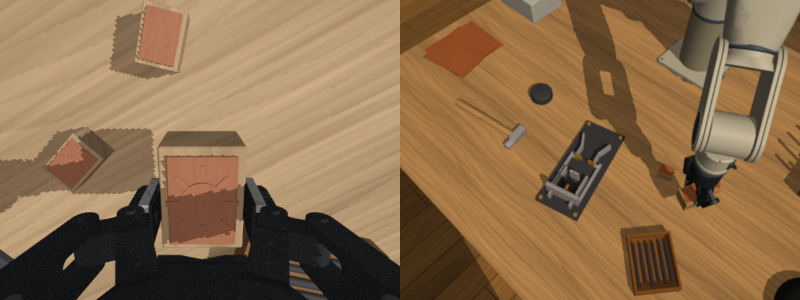

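The block is held squarely between the pads, about 48.8 mm wide. I'll carry it above the apron with the camera side facing the holder.

```bash
python3 -c "
from h import *
plan(.48,-.042,.37,14.8)"
```

```text
tool shift mm [-131.1 -325.5 -103.3] dist 0.3658 yaw now 151.64 tilt [0.0006 0.0003]
turn tool deg [ 4.0000e-02 -3.0000e-02  1.3684e+02]
```

```bash

python3 -m pendant '{"translation":[[0,0,-0.033],[0,0,-0.035],[0,0,-0.035],[-0.02,-0.04,0],[-0.02,-0.045,0],[-0.02,-0.045,0],[-0.02,-0.045,0],[-0.02,-0.045,0],[-0.02,-0.045,0],[-0.011,-0.06,0]],"angular":[[0,0,0],[0,0,0],[0,0,0],[0,0,0],[0,0,0],[0,0,0],[0,0,0],[0,0,0],[0,0,0],[0,0,0]]}'  >/dev/null
python3 -m pendant '{"translation":[[0,0,0],[0,0,0],[0,0,0],[0,0,0],[0,0,0],[0,0,0],[0,0,0],[0,0,0],[0,0,0]],"angular":[[0,0,8.5],[0,0,8.5],[0,0,8.5],[0,0,8.5],[0,0,8.5],[0,0,8.5],[0,0,8.5],[0,0,8.5],[0,0,8.5]]}'  >/dev/null
python3 -m pendant '{"translation":[[0,0,0],[0,0,0],[0,0,0],[0,0,0],[0,0,0],[0,0,0],[0,0,0],[0,0,0]],"angular":[[0,0,8.5],[0,0,8.5],[0,0,8.5],[0,0,8.5],[0,0,8.5],[0,0,8.5],[0,0,8.5],[0,0,0.8]]}' 
python3 - <<'E'
from h import *
plan(.48,-.042,.37,14.8)
d=snap('wrist');save(d,'w3.png');pickle.dump(d,open('w3.pkl','wb'))
E
```

```text
clock: 8.45
tcp_pos: [0.4833, -0.0309, 0.3683]
orientation: [-3.115, -0.403, 0.004]
wrist_force: [-0.5, -0.0, -2.2]
width: 0.0487
gripper_force: 63.6
tool shift mm [-6.   9.9 -1.7] dist 0.0117 yaw now 14.74 tilt [-0.0027  0.0003]
turn tool deg [-0.05  0.15 -0.06]
```

View pics/w3.png

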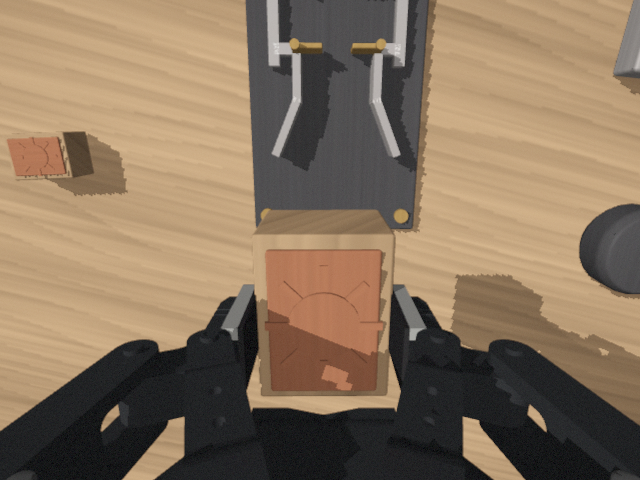

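The view shows guide knees with inner edges at about (301,100) and (372,100), and lead-in mouth tips near (277,155) and (395,155). The flap tips are at (322,48) and (352,48). The deck edges run (249,0)–(257,228) and (428,0)–(411,228).

```bash
python3 - <<'E'
from h import *
d=pickle.load(open('w3.pkl','rb'))
t=np.array([.6154,-.0069]);th=np.radians(14.79);R=np.array([[np.cos(th),-np.sin(th)],[np.sin(th),np.cos(th)]])
f=lambda p,z:R.T@(ray(d,*p,z)[:2]-t)*1000
for n,p,z in [('kneeL',(301,100),.034),('kneeR',(372,100),.034),('tipL',(280,156),.034),('tipR',(392,156),.034),('flapL',(322,48),.033),('flapR',(352,48),.033),('eL0',(249,0),.01),('eL1',(256.5,210),.01),('eR0',(428,0),.01),('eR1',(412,210),.01),('pinL',(295,45),.034),('pinR',(381,45),.034),('frontR',(411,229),.01)]: print(n,f(p,z).round(1))
# block in hand: top corners at z of top
zt=.3683-.1985+.045
for p in [(255,235),(393,235),(387,395),(262,395)]: print(ray(d,*p,zt)[:2].round(4), f(p,zt).round(1))
s=arm.state();print(s['tcp_pos'],R.T@(s['tcp_pos'][:2]-t)*1000)
E
```

```text
kneeL [-46.3  26.6]
kneeR [-46.3 -26.7]
tipL [-87.6  43.7]
tipR [-87.6 -43.7]
flapL [-10.5  10.8]
flapR [-10.5 -11. ]
eL0 [26.9 66.3]
eL1 [-135.8   68.4]
eR0 [ 26.8 -69.5]
eR1 [-135.8  -67.7]
pinL [-8.7 30.4]
pinR [ -8.7 -31.9]
frontR [-153.   -67.9]
[ 0.5103 -0.0011] [-100.1   32.4]
[ 0.5221 -0.0456] [-100.1  -13.6]
[ 0.4614 -0.0625] [-163.1  -14.5]
[ 0.4493 -0.0168] [-163.2   32.9]
[ 0.48333552 -0.03086395  0.36847286] [-133.80636005   10.54304628]
```

```bash

python3 -m pendant '{"translation":[[0.005,0.004,0],[0.006,0.004,0],[0.004,0.0018,0],[0,0,0.03],[0,0,0.04],[0,0,0.04],[0,0,0.03],[0,0,0.012],[0,0,0.004],[0,0,0]],"angular":[[0,0,0],[0,0.15,0],[0,0,0],[0,0,0],[0,0,0],[0,0,0],[0,0,0],[0,0,0],[0,0,0],[0,0,0]]}'
python3 -m pendant '{"translation":[[0,0,0],[0,0,0],[0,0,0]],"angular":[[0,0,0],[0,0,0],[0,0,0]]}'
python3 - <<'E'
from h import *
d=snap('wrist');save(d,'w4.png');pickle.dump(d,open('w4.pkl','wb'))
plan(.48,-.042,.2085,14.8)
t=np.array([.6154,-.0069]);th=np.radians(14.79);R=np.array([[np.cos(th),-np.sin(th)],[np.sin(th),np.cos(th)]])
s=arm.state();print(s['tcp_pos'],R.T@(s['tcp_pos'][:2]-t)*1000,s['wrist_force'])
E
```

```text
clock: 9.5
tcp_pos: [0.5017, -0.0365, 0.2141]
orientation: [-3.115, -0.406, -0.005]
wrist_force: [-0.1, 0.6, -2.8]
width: 0.0483
gripper_force: 63.5
clock: 9.8
tcp_pos: [0.5015, -0.0365, 0.2148]
orientation: [3.115, 0.406, 0.007]
wrist_force: [-0.5, -0.3, -2.6]
width: 0.0484
gripper_force: 63.5
tool shift mm [-22.2  -0.1   6. ] dist 0.023 yaw now 14.85 tilt [0.0041 0.0005]
turn tool deg [ 0.03 -0.24  0.05]
[ 0.50144695 -0.03645397  0.21459661] [-117.72199821    0.51481118] [ 0.04058431  0.00609396 -1.36132143]
```

View pics/w4.png

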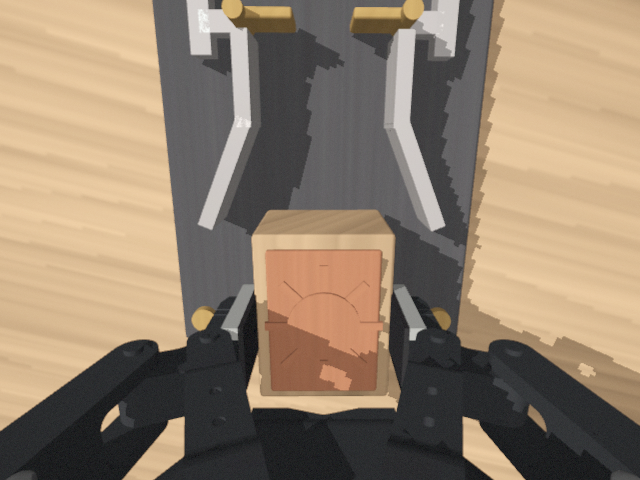

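The block stands centred in front of the lead-in (columns 253–394). The knees' inner edges are at (250,122) and (386,122), the mouth tips at (206,226) and (437,226), and the flap tips at (295,20) and (351,20).

```bash
python3 - <<'E'
from h import *
d=pickle.load(open('w4.pkl','rb'))
t=np.array([.6154,-.0069]);th=np.radians(14.79);R=np.array([[np.cos(th),-np.sin(th)],[np.sin(th),np.cos(th)]])
f=lambda p,z:R.T@(ray(d,*p,z)[:2]-t)*1000
for n,p,z in [('kneeL',(250,122),.034),('kneeR',(386,122),.034),('tipL',(209,227),.034),('tipR',(435,227),.034),('flapL',(295,20),.033),('flapR',(351,20),.033),('eL0',(155,20),.01),('eL1',(183,300),.01),('eR0',(491,20),.01),('eR1',(459,300),.01)]: print(n,f(p,z).round(1))
for p in [(254,235),(394,235),(387,394),(261,394)]: print(f(p,.061).round(1))
E
```

```text
kneeL [-46.2  27.1]
kneeR [-46.1 -24.2]
tipL [-87.1  45.8]
tipR [-86.9 -46. ]
flapL [-11.3   9.6]
flapR [-11.3 -10.4]
eL0 [-5.7 68.5]
eL1 [-130.7   69. ]
eR0 [ -5.5 -69.2]
eR1 [-130.5  -68.2]
[-83.   22.6]
[-82.9 -24.3]
[-145.4  -24.9]
[-145.5   22.8]
```

```bash

python3 -m pendant '{"translation":[[0,-0.0008,0.002],[0,0,0.002],[0,0,0.001],[0,0,0.0005],[0,0,0]],"angular":[[0,-0.2,0],[0,0,0],[0,0,0],[0,0,0],[0,0,0]]}'
python3 -m pendant '{"translation":[[0,0,0.0005],[0,0,0.0005],[0,0,0]],"angular":[[0,0,0],[0,0,0],[0,0,0]]}'
```

```text
clock: 10.35
tcp_pos: [0.5012, -0.0356, 0.2086]
orientation: [3.115, 0.406, -0.001]
wrist_force: [-1.4, 0.4, 4.8]
width: 0.0484
gripper_force: 64.4
clock: 10.65
tcp_pos: [0.5016, -0.0357, 0.2085]
orientation: [3.115, 0.406, 0.002]
wrist_force: [-2.4, 1.1, 14.2]
width: 0.0487
gripper_force: 65.6
```

```bash

python3 -m pendant '{"translation":[[0,0,-0.001],[0,0,-0.0006],[0,0,0]],"angular":[[0,0,0],[0,0,0],[0,0,0]]}'
python3 -m pendant '{"translation":[[0.008,0,0],[0.01,0,0],[0.01,0,0],[0.006,0,0],[0,0,0]],"angular":[[0,0,0],[0,0,0],[0,0,0],[0,0,0],[0,0,0]]}'
python3 -c "
from h import *
plan(.6154,-.0069,.2093,14.8)"
```

```text
clock: 10.95
tcp_pos: [0.5009, -0.0356, 0.2087]
orientation: [3.115, 0.406, -0.002]
wrist_force: [-0.4, 0.4, -0.1]
width: 0.0482
gripper_force: 64.0
clock: 11.45
tcp_pos: [0.5349, -0.0266, 0.2087]
orientation: [3.115, 0.407, 0.0]
wrist_force: [0.5, -0.2, -0.9]
width: 0.0484
gripper_force: 63.7
tool shift mm [82.9  1.6 -0.6] dist 0.0829 yaw now 14.88 tilt [ 0.     -0.0002]
turn tool deg [0.01 0.   0.08]
```

```bash

python3 -m pendant '{"translation":[[0.003,0,0],[0.003,0,0],[0.003,0,0],[0.003,0,0],[0,0,0]],"angular":[[0,0,0],[0,0,0],[0,0,0],[0,0,0],[0,0,0]]}'
python3 -m pendant '{"translation":[[0.004,0,0],[0.004,0,0],[0.004,0,0],[0.004,0,0],[0,0,0]],"angular":[[0,0,0],[0,0,0],[0,0,0],[0,0,0],[0,0,0]]}'
```

```text
clock: 11.95
tcp_pos: [0.5458, -0.0238, 0.2088]
orientation: [3.115, 0.406, -0.001]
wrist_force: [0.5, 0.5, -2.2]
width: 0.0484
gripper_force: 63.6
clock: 12.45
tcp_pos: [0.5615, -0.0196, 0.2088]
orientation: [3.115, 0.406, -0.0]
wrist_force: [-0.2, 0.0, -2.4]
width: 0.0486
gripper_force: 63.6
```

```bash

python3 -m pendant '{"translation":[[0.004,0,0],[0.004,0,0],[0.004,0,0],[0.004,0,0],[0.004,0,0]],"angular":[[0,0,0],[0,0,0],[0,0,0],[0,0,0],[0,0,0]]}'
python3 -m pendant '{"translation":[[0.004,0,0],[0.004,0,0],[0.004,0,0],[0.004,0,0],[0.004,0,0]],"angular":[[0,0,0],[0,0,0],[0,0,0],[0,0,0],[0,0,0]]}'
python3 -m pendant '{"translation":[[0.004,0,0],[0.004,0,0],[0.004,0,0],[0.004,0,0],[0.004,0,0]],"angular":[[0,0,0],[0,0,0],[0,0,0],[0,0,0],[0,0,0]]}'
python3 -c "
from h import *
plan(.6154,-.0069,.2093,14.8)"
```

```text
clock: 12.95
tcp_pos: [0.5801, -0.0147, 0.2087]
orientation: [3.115, 0.406, -0.004]
wrist_force: [-3.3, -2.1, 0.3]
width: 0.0487
gripper_force: 64.0
clock: 13.45
tcp_pos: [0.6, -0.0094, 0.2088]
orientation: [3.115, 0.406, -0.001]
wrist_force: [-0.9, -0.2, -0.9]
width: 0.0483
gripper_force: 64.7
clock: 13.95
tcp_pos: [0.6192, -0.0043, 0.2087]
orientation: [3.115, 0.406, -0.001]
wrist_force: [-1.0, -1.0, -0.4]
width: 0.0484
gripper_force: 63.8
tool shift mm [-4.3  1.5 -0.6] dist 0.0047 yaw now 14.84 tilt [-0.0008 -0.0002]
turn tool deg [0.   0.05 0.04]
```

```bash

python3 -m pendant '{"translation":[[0.004,0,0],[0.004,0,0],[0.004,0,0],[0.004,0,0],[0.004,0,0],[0,0,0]],"angular":[[0,0,0],[0,0,0],[0,0,0],[0,0,0],[0,0,0],[0,0,0]]}'
python3 -m pendant '{"translation":[[0.004,0,0],[0.003,0,0],[0.003,0,0],[0.002,0,0],[0,0,0]],"angular":[[0,0,0],[0,0,0],[0,0,0],[0,0,0],[0,0,0]]}'
python3 - <<'E'
from h import *
plan(.6154,-.0069,.2093,14.8)
a=snap('wrist')
save(a,'w5.png')
E
```

```text
clock: 14.55
tcp_pos: [0.6385, 0.0008, 0.2087]
orientation: [3.115, 0.406, -0.001]
wrist_force: [-1.0, -1.0, -0.1]
width: 0.0488
gripper_force: 64.1
clock: 15.05
tcp_pos: [0.6501, 0.0039, 0.2087]
orientation: [3.115, 0.406, -0.001]
wrist_force: [-2.1, -1.1, 0.7]
width: 0.048
gripper_force: 64.0
tool shift mm [-36.3   1.5  -0.6] dist 0.0364 yaw now 14.85 tilt [-0.0003 -0.0002]
turn tool deg [0.01 0.02 0.05]
```

View pics/w5.png

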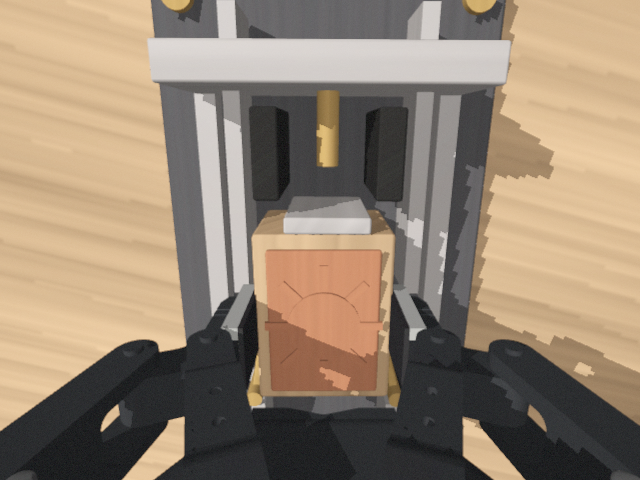

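The block is inside against the spring plate; the buffers' faces (row ~200) are still a little ahead, and the flap edges show at (255,385) and (393,385). I'll advance in fine steps, watching the force.

```bash

for i in 1 2; do :; done
python3 -m pendant '{"translation":[[0.002,0,0],[0.002,0,0],[0.001,0,0],[0,0,0]],"angular":[[0,0,0],[0,0,0],[0,0,0],[0,0,0]]}'
python3 -m pendant '{"translation":[[0.001,0,0],[0.001,0,0],[0,0,0]],"angular":[[0,0,0],[0,0,0],[0,0,0]]}'
```

```text
clock: 15.5
tcp_pos: [0.6548, 0.0051, 0.2087]
orientation: [3.115, 0.406, -0.001]
wrist_force: [-3.6, -2.1, 1.3]
width: 0.0485
gripper_force: 64.1
clock: 15.8
tcp_pos: [0.6567, 0.0056, 0.2087]
orientation: [3.115, 0.406, -0.001]
wrist_force: [-3.4, -0.9, 2.0]
width: 0.0483
gripper_force: 64.1
```

```bash

python3 -m pendant '{"translation":[[0.001,0,0],[0.001,0,0],[0,0,0]],"angular":[[0,0,0],[0,0,0],[0,0,0]]}'
python3 -c "
from h import *
plan(.6154,-.0069,.2093,14.8)"
```

```text
clock: 16.1
tcp_pos: [0.6587, 0.0062, 0.2087]
orientation: [3.115, 0.406, -0.001]
wrist_force: [-3.7, -1.2, 2.2]
width: 0.0485
gripper_force: 64.1
tool shift mm [-45.2   1.5  -0.6] dist 0.0452 yaw now 14.85 tilt [-0.0006 -0.0002]
turn tool deg [0.   0.03 0.05]
```

```bash

python3 -m pendant '{"translation":[[0.001,0,0],[0,0,0]],"angular":[[0,0,0],[0,0,0]]}'|grep -E 'tcp|wrist_f'
python3 -m pendant '{"translation":[[0.001,0,0],[0,0,0]],"angular":[[0,0,0],[0,0,0]]}'|grep -E 'tcp|wrist_f'
```

```text
tcp_pos: [0.6596, 0.0064, 0.2087]
wrist_force: [-3.3, -0.7, 2.8]
tcp_pos: [0.6606, 0.0067, 0.2087]
wrist_force: [-3.4, -1.4, 1.8]
```

```bash

python3 -m pendant '{"translation":[[0.001,0,0],[0,0,0]],"angular":[[0,0,0],[0,0,0]]}'|grep -E 'tcp|wrist_f'
```

```text
tcp_pos: [0.6614, 0.0069, 0.2087]
wrist_force: [-4.4, -1.7, 2.9]
```

```bash

python3 -m pendant '{"translation":[[0.0005,0,0],[0.0005,0,0],[0,0,0]],"angular":[[0,0,0],[0,0,0],[0,0,0]]}'|grep -E 'tcp|wrist_f'
```

```text
tcp_pos: [0.662, 0.0071, 0.2087]
wrist_force: [-6.7, -1.8, 4.3]
```

```bash

python3 -m pendant '{"translation":[[0.0005,0,-0.0002],[0.0005,0,-0.0002],[0,0,0]],"angular":[[0,0,0],[0,0,0],[0,0,0]]}'|grep -E 'tcp|wrist_f'
```

```text
tcp_pos: [0.6625, 0.0071, 0.2087]
wrist_force: [-7.0, -2.6, 4.5]
```

```bash

python3 -m pendant '{"translation":[[0.0005,0,0],[0.0005,0,0],[0,0,0]],"angular":[[0,0,0],[0,0,0],[0,0,0]]}'|grep -E 'tcp|wrist_f'
```

```text
tcp_pos: [0.6631, 0.0073, 0.2087]
wrist_force: [-9.9, -4.3, 6.9]
```

```bash

python3 -m pendant '{"translation":[[0.0005,0,-0.0002],[0.0005,0,-0.0002],[0,0,0]],"angular":[[0,0,0],[0,0,0],[0,0,0]]}'|grep -E 'tcp|wrist_f'
```

```text
tcp_pos: [0.6636, 0.0074, 0.2087]
wrist_force: [-11.0, -4.5, 4.8]
```

```bash

python3 -m pendant '{"translation":[[0.0005,0,-0.0002],[0.0005,0,-0.0002],[0,0,0]],"angular":[[0,0,0],[0,0,0],[0,0,0]]}'|grep -E 'tcp|wrist_f'
```

```text
tcp_pos: [0.6641, 0.0075, 0.2088]
wrist_force: [-11.7, -5.5, 4.1]
```

```bash

python3 -m pendant '{"translation":[[0.0005,0,-0.0002],[0.0005,0,0],[0.0005,0,0],[0,0,0]],"angular":[[0,0,0],[0,0,0],[0,0,0],[0,0,0]]}'|grep -E 'tcp|wrist_f'
```

```text
tcp_pos: [0.6649, 0.0077, 0.2087]
wrist_force: [-15.6, -6.1, 5.3]
```

```bash

python3 -m pendant '{"translation":[[0.0003,0,0],[0.0003,0,0],[0,0,0],[0,0,0],[0,0,0],[0,0,0]],"angular":[[0,0,0],[0,0,0],[0,0,0],[0,0,0],[0,0,0],[0,0,0]]}'|grep -E 'tcp|wrist_f'; python3 -c "
from h import *
plan(.6154,-.0069,.2093,14.8)
f=[];
for i in range(3): arm.get_image('wrist');f.append(arm.state()['wrist_force'])
print(np.array(f))
"
```

```text
tcp_pos: [0.6653, 0.0077, 0.2088]
wrist_force: [-15.8, -6.8, 6.7]
tool shift mm [-52.    1.4   0. ] dist 0.052 yaw now 14.8 tilt [-0.0108 -0.0012]
turn tool deg [-0.09  0.62  0.  ]
[[-15.73741797  -6.83224778   6.7133639 ]
 [-16.16848471  -6.29403971   7.18635834]
 [-15.72821367  -6.55341989   7.08601756]]
```

```bash

python3 -m pendant '{"translation":[[-0.001,0,0],[-0.002,0,0],[-0.003,0,0],[-0.003,0,0],[-0.003,0,0],[-0.003,0,0],[-0.003,0,0],[0,0,0]],"angular":[[0,0,0],[0,0,0],[0,0,0],[0,0,0],[0,0,0],[0,0,0],[0,0,0],[0,0,0]]}'|grep -E 'tcp|wrist_f'
python3 -c "
from h import *
plan(.6154,-.0069,.2093,14.8)"
python3 -m pendant '{"translation":[[-0.001,0,0],[-0.001,0,0],[-0.001,0,0],[0,0,0]],"angular":[[0,0,0],[0,0,0],[0,0,0],[0,0,0]]}'|grep -E 'tcp|wrist_f'
python3 -c "
from h import *
plan(.6154,-.0069,.2093,14.8)"
```

```text
tcp_pos: [0.6506, 0.0041, 0.2101]
wrist_force: [-3.3, 0.7, -2.6]
tool shift mm [-36.8   1.6   0.8] dist 0.0369 yaw now 14.84 tilt [-0.0011 -0.0002]
turn tool deg [-0.01  0.06  0.04]
tcp_pos: [0.648, 0.0033, 0.2102]
wrist_force: [-3.2, -0.9, -2.8]
tool shift mm [-34.1   1.5   0.9] dist 0.0341 yaw now 14.84 tilt [-0.0007 -0.0002]
turn tool deg [0.   0.04 0.04]
```

```bash

python3 -m pendant '{"translation":[[-0.001,0,0.0005],[-0.001,0,0.0005],[-0.001,0,0],[-0.001,0,0],[0,0,0]],"angular":[[0,0,0],[0,0,0],[0,0,0],[0,0,0],[0,0,0]]}'|grep -E 'tcp|wrist_f'
python3 -m pendant '{"translation":[[-0.001,0,0],[0,0,0]],"angular":[[0,0,0],[0,0,0]]}'|grep -E 'tcp|wrist_f'
python3 -m pendant '{"translation":[[-0.001,0,0],[0,0,0]],"angular":[[0,0,0],[0,0,0]]}'|grep -E 'tcp|wrist_f'
python3 -m pendant '{"translation":[[-0.001,0,0],[0,0,0]],"angular":[[0,0,0],[0,0,0]]}'|grep -E 'tcp|wrist_f'
```

```text
tcp_pos: [0.644, 0.0022, 0.2091]
wrist_force: [-2.3, -0.4, -3.2]
tcp_pos: [0.6431, 0.002, 0.2091]
wrist_force: [-2.5, -1.0, -2.8]
tcp_pos: [0.6421, 0.0017, 0.2091]
wrist_force: [-1.2, -0.6, -3.1]
tcp_pos: [0.6411, 0.0015, 0.2091]
wrist_force: [-3.3, -1.0, -2.8]
```

```bash

python3 -m pendant '{"translation":[[-0.001,0,0],[0,0,0]],"angular":[[0,0,0],[0,0,0]]}'|grep -E 'tcp|wrist_f'
python3 -m pendant '{"translation":[[-0.001,0,0],[0,0,0]],"angular":[[0,0,0],[0,0,0]]}'|grep -E 'tcp|wrist_f'
```

```text
tcp_pos: [0.6403, 0.0013, 0.2092]
wrist_force: [-1.9, -0.8, -2.4]
tcp_pos: [0.6399, 0.0011, 0.2095]
wrist_force: [1.8, -0.1, -3.9]
```

The pull reversed sign at the expected spot, so the block rests against shut flaps. Releasing.

```bash

python3 -m pendant '{"translation":[[0,0,0.0003],[0,0,0],[0,0,0],[0,0,0],[0,0,0],[0,0,0]],"angular":[[0,0,0],[0,0,0],[0,0,0],[0,0,0],[0,0,0],[0,0,0]]}' 0
python3 -m pendant '{"translation":[[0,0,-0.01],[0,0,-0.03],[0,0,-0.04],[0,0,-0.04],[0,0,-0.04],[-0.04,0,0],[-0.04,0,0],[-0.04,0,0],[-0.04,0,0],[0,0,0]],"angular":[[0,0,0],[0,0,0],[0,0,0],[0,0,0],[0,0,0],[0,0,0],[0,0,0],[0,0,0],[0,0,0],[0,0,0]]}'
python3 - <<'E'
from h import *
d=snap('wrist');save(d,'w6.png')
e=snap('top');save(e,'t6.png');pickle.dump(d,open('w6.pkl','wb'))
cv2.imwrite('pics/c6.png',np.hstack([cv2.resize(cv2.imread('pics/w6.png'),(480,360)),cv2.resize(cv2.imread('pics/t6.png')[110:310,240:410],(306,360))]))
E
```

```text
clock: 22.65
tcp_pos: [0.6393, 0.001, 0.2089]
orientation: [3.115, 0.406, -0.001]
wrist_force: [-0.7, -0.2, 1.0]
width: 0.0852
gripper_force: 0.0
clock: 23.65
tcp_pos: [0.4802, -0.0404, 0.369]
orientation: [-3.115, -0.404, 0.008]
wrist_force: [-0.2, -0.3, 0.1]
width: 0.0853
gripper_force: 0.0
```

View pics/c6.png

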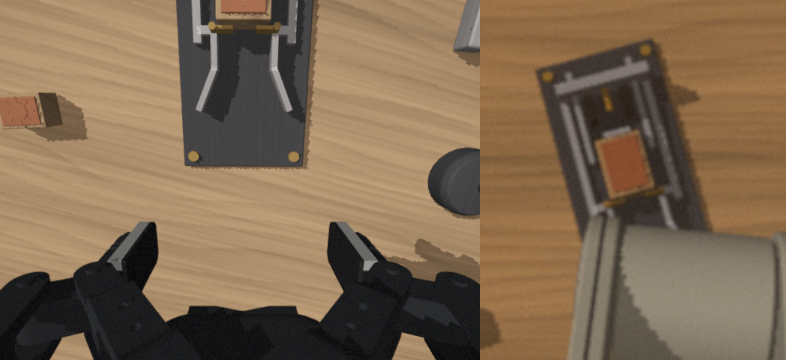

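Both views show the flaps shut straight across (wrist view, row ~28) with the block standing square behind them, against the spring plate. The gripper is clear, so I'm handing in.

```bash
python3 -c "
from station import arm
print(arm.hand_in())"
```

```text
the job is handed in; nothing more can be done
None
```

The block stands inside the holder with both flaps shut behind it; it was pressed on the buffers at about 17 N for over half a second before release, and the job is handed in (no verdict was returned).

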